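# Feed the brass tube to the length notch in the cut-off jig and hold it for sawing

## Robot

A 6-joint arm with a two-finger parallel gripper is mounted at the origin on the work surface; the furniture and walls round the work are solid. World frame = base frame: x ahead of the robot, y to its left, z up, the work surface at z = 0. Lengths are in m, angles in rad, forces in N, time in s.
With the tool pointing down it reaches from about 0.375 to 0.975 m from the base axis. Payload 3.8 kg.
Tool frame: the origin (TCP) lies between the finger pads; the fingertips stand 22 mm ahead of it and the grasp point (between the pads) lies 3 mm ahead of it; z points along the fingers, y is the direction in which the jaws open and shut (so a half turn about z gives the same grasp; the last joint's range is limited). The gripper opens to 85 mm and grips with 20 to 120 N. Pads are 22 mm wide; open, the fingers measure 114 mm over their backs; the gripper's body (76 mm by 85 mm) begins 54 mm behind the grasp point. The pads swing forward as they close: fully open they stand 13 mm farther back than shut.
Start: joints at [1.234, 0.264, 1.604, -0, 1.274, -0.037], TCP at [0.199, 0.645, 0.253] pointing down, gripper open.
Joint ranges: [-2.63, 2.63], [-0.94, 2.18], [0.31, 2.57], [-1.31, 4.45], [0, 2.66], [-2.55, 2.55]. Speed limits (rad/s): [2.57, 2.57, 3.14, 3.14, 3.14, 3.14].

## Interface

Orientations are given as a rotation vector (axis times angle).
In Python, from workcell import * gives the robot as it stands.
- The arm moves only by the tool step_arm, never from a script. Its argument "motion" is a list that holds one entry, the list of rows, each a list of 7 numbers: the finger opening in m, from 0 to 0.0854, then the shift along the world's x, y, z in m, then the turn, a rotation vector about the world's x, y, z in degrees. A call has exactly 8 rows; each row is the pose to reach, as a shift and turn from the pose measured when the call began; what a row does not reach only later rows make up. A row lasts 1/8 s, in which the tool goes at most 62.5 mm and 10.7 degrees, less where a joint would pass 70% of its speed; a pose out of reach is approached as far as the arm can. A call with a gripper value outside its range is refused whole. The fingers move at their own pace and stop on an object; "newtons" is the grip in N (left out, the last holds). Time passes only in rows, so rows that repeat a pose let the fingers close, or fill a call up. It gives the time, the measured TCP pose, the force and the opening at its end, in the units of the state.
- read_state(): the state, without advancing time (a new reading comes with each control period).
- read_camera(name): name is "scene" or "top"; returns (picture, depth): 400x640x3 uint8, blue, green, red; 400x640 float32, m along the optical axis (not along the pixel's ray), 0 where there is no reading.
- get_calibration(name): a dict with "K" (3x3 intrinsics, pixels), "dist_coeffs" ([k1, k2, p1, p2, k3] as OpenCV has them; the pictures are not rectified), "world_from_camera" (4x4, takes a point from camera to world coordinates). Camera axes: x right, y down, z forward; pixel columns grow to the right and rows downward; lengths in m; the calibration is good to about 2 mm. A picture is of the moment at which its call begins. get_calibration takes no time and is no camera call.
- finish_job(): hands the job in, once; it reports no verdict.
Trained networks look in the newest picture that a camera, given by its name, has taken for a name from the list of things; names that differ only in an ending like _2 or _b are one class to them, and where a whole thing is asked for, a point or a joint stands for the part that bears it (a point fixed in the world has none). Each returns a list of dicts, best first, with "score" (0 to 1); they miss things now and then, are a little off and sometimes report something else, mostly with a low value. They report only what shows in the picture. A call takes as long as a camera call.
- spot_in(camera, thing): "xyz" ([x, y, z] in m, in the coordinates of the camera as it stood for that picture, good to about 4 mm: the middle of the surface that is visible of it).
- regions_of(camera, thing): "region" (400x640 bool, what is visible of it).
The state is a dict: "time": time; "q": joint angles; "joint_vel": joint speeds; "joint_torque": joint torques, N m; "tool_pos": TCP position; "tcp_rot": TCP orientation; "wrist_force": force on the tool from outside, world axes, zero at the start; "torque": the same for the moment, N m; "width": opening from 0.0 (shut) to 1.0 (fully open).
Only numpy, scipy, OpenCV 4.12 (cv2) and the standard library are available. Lean on these libraries where they do the work, as an engineer would, in place of code of your own. Each camera call takes 0.05 s, during which the arm holds its last target. There are 200 camera calls.

## Task

Lay the round brass tube in the V-blocks of the cut-off jig with its tail just in front of the feed slide's nose and let go of it; then take the slide by its upright post and push the tube along towards the saw slot until the slide's spring ball drops into the notch of the length bar. Do not overrun the notch: the slide cannot draw the tube back, and the tube must end up with its tail still against the nose. The program finishes while still holding the slide by its post, at the notch, ready for the saw.

Things in the scene. Friction and masses are not known exactly. Their poses are not given: they have to be found in the camera images.
- tube_mid (a point): Centre of the loose brass tube: round, 12 mm in diameter, 180 mm long, both ends alike, about 60 g. At the start it lies on the mat, its centre 6 mm up. x runs along the tube. (The square copper bar, 160 x 9 x 9 mm, lying near it is not wanted.) A grey drawer unit 0.19 m high stands between it and the jig.
- cutoff_jig: Cut-off jig, fixed: grey base plate 282 x 96 x 10 mm with two steel V-blocks, 36 mm wide, tops 30 mm up: rear one at x -47 to -23 mm, front one +82 to +135 mm, cut by the saw slot at x = +122. Between them the plate (top 10 mm up) is clear for fingers. Origin under the plate's centre, z up, x = feed direction (feed slide to saw slot); the tube's line is y = 0.
- seat (a point): Point on the axis of a tube lying in the V-blocks, 28.5 mm above the mat, half-way between the two blocks (jig x = +30 mm); axes as the jig's. The grooves along x are 90-degree Vs, 20 mm wide at the top and 10 mm deep.
- feed_slide: Feed slide on the jig's rail: aluminium carriage 34 x 34 mm, top 40 mm up. Origin at its middle, on the mat's level; x = feed direction, the only way it moves. Travel 54 mm from its rear stop; starts 0 to 8 mm from it. Runs with about 1.5 N of friction and stays where left. A steel nose on the tube's line pushes the tube; a spring ball at its side rides on the length bar.
- slide_face (a point): Centre of the flat front end of the slide's nose (11 mm diameter), 28.5 mm above the mat, 43 mm ahead of the slide's middle. It only pushes the tube, cannot pull it. At the start it is 23 to 45 mm short of its place at the notch: lay the tube with its tail 5 to 15 mm in front of it.
- slide_post (a point): Middle of the slide's upright round steel grip post, 18 mm in diameter, free from 44 to 78 mm above the mat; this point is 62 mm up, over the slide's middle. It can be gripped from above in any direction.
- slide_ball (a point): Foot of the slide's 10 mm spring ball, beside the slide's middle (27.5 mm to +y), 20 mm above the mat, under a brass housing. On the plain bar it adds under 1 N of drag; within about 4 mm of the notch it drops 2 mm and draws the slide in with up to 5 N; pushing on out of the notch takes about 8 N.
- notch (a point): Middle of the notch in the top of the length bar, 20 mm above the mat: a V-groove 8 mm wide, 4 mm deep, across the dark steel bar (94 x 24 x 10 mm) clamped on the jig beside the rail, on the slide's +y side. x = feed direction. The bar is clamped up to 7 mm to either side of its middle setting. At the notch, slide_ball is at this point along x.

How it is judged:
On the way:
1. the tube lies in both V-blocks in front of the nose, let go, before the slide is fed to the notch (y of tube_mid in the frame of seat between -0.002 and 0.002 m and z of tube_mid in the frame of seat between -0.002 and 0.002 m and angle between the x axis of tube_mid and the x axis of cutoff_jig, either way round below 0.03 rad and x of tube_mid in the frame of slide_face above 0.088 m and contact force between the arm and brass_tube below 0.1 N and x of slide_ball in the frame of notch below -0.008 m), for 0.2 s.
At the end, for the whole second after the job is handed in: The slide's ball is within 2 mm of the notch and the slide is at rest with the fingers holding it (contact force over 5 N); the tube lies in both V-blocks (its axis within 2 mm and 0.03 rad of the tube's line), untouched by the robot, with no more than 3 mm between its tail and the slide's nose (x of slide_ball in the frame of notch between -0.002 and 0.002 m and x of tube_mid in the frame of slide_face between 0.088 and 0.093 m and y of tube_mid in the frame of seat between -0.002 and 0.002 m and z of tube_mid in the frame of seat between -0.002 and 0.002 m and angle between the x axis of tube_mid and the x axis of cutoff_jig, either way round below 0.03 rad and contact force between the arm and brass_tube below 0.1 N and contact force between the fingers and feed_slide above 5 N and linear speed of feed_slide below 0.01 m/s); the arm keeps its last pose, push and grip.
It also fails if it takes over 54 s, if anything falls off the work surface, if the arm or the gripper's body presses on something with over 40 N, if the wrist force passes 120 N, or if a joint passes its speed limit or range.

## Working session

There is one attempt and no reset: what is moved stays moved. The work goes in short steps, Python scripts to look and compute and a tool call to move; the robot and the scene stay as the last step left them, time stands still between calls to the robot, and variables do not carry over. Pictures are saved under pics/ and viewed, on a budget of 10 in all, crops included, one or two more only if the job needs it, and the job is handed in when it is done.

Besides the shell and the picture viewer there is one more tool, called after "Call:" as name([rows], argument=value, ...), one row to a line, values as JSON. step_arm: Moves the arm, as the interface text tells. Its arguments: {"type":"object","properties":{"motion":{"type":"array"},"newtons":{"type":"number"}},"required":["motion"]}

```bash
ls; mkdir -p pics
cat > h.py <<'E'
from workcell import *
import numpy as np, cv2
def und(c,uv):
    return cv2.undistortPoints(np.array(uv,float).reshape(-1,1,2),np.array(c["K"]),np.array(c["dist_coeffs"])).reshape(-1,2)
def w(c,p):
    T=np.array(c["world_from_camera"]); return np.asarray(p)@T[:3,:3].T+T[:3,3]
def cloud(c,depth,mask):
    v,u=np.nonzero(mask&(depth>0)); d=depth[v,u]; n=und(c,np.c_[u,v]); return w(c,np.c_[n*d[:,None],d])
def onplane(c,uv,z):
    n=und(c,uv); T=np.array(c["world_from_camera"]); r=np.c_[n,np.ones(len(n))]@T[:3,:3].T
    return T[:3,3]+r*((z-T[2,3])/r[:,2:])
def pix(c,p):
    T=np.linalg.inv(np.array(c["world_from_camera"])); return cv2.projectPoints(np.asarray(p,float).reshape(-1,3)@T[:3,:3].T+T[:3,3],np.zeros(3),np.zeros(3),np.array(c["K"]),np.array(c["dist_coeffs"]))[0].reshape(-1,2)
E
python3 - <<'E'
from h import *
np.set_printoptions(precision=4,suppress=True)
for n in("top","scene"):
    im,d=read_camera(n); cv2.imwrite(f"pics/{n}0.png",im); c=get_calibration(n)
    print(n,np.array(c["world_from_camera"]),c["K"][0][0])
    for t in("tube_mid","cutoff_jig","feed_slide","slide_post","slide_face","slide_ball","notch","seat"):
        for r in spot_in(n,t)[:2]: print(t,round(r["score"],2),w(c,r["xyz"]))
    r=regions_of(n,"tube_mid")
    for q in r[:2]:
        p=cloud(c,d,q["region"]); m=p.mean(0); e=np.linalg.svd(p-m,full_matrices=0)[2][0]; t=(p-m)@e
        print("tube",q["score"],len(p),m,e,t.min(),t.max(), p[:,2].max())
s=read_state(); print(s["tool_pos"],s["tcp_rot"],s["time"])
E
```

```text
pics
top [[ 0.0256 -0.9838  0.1775  0.245 ]
 [-0.9997 -0.025   0.0055  0.033 ]
 [-0.0009 -0.1776 -0.9841  1.4426]
 [ 0.      0.      0.      1.    ]] 446.0969626520021
tube_mid 0.72 [ 0.463  -0.3613  0.0087]
cutoff_jig 0.82 [0.4239 0.2763 0.0104]
feed_slide 0.47 [0.5398 0.3035 0.0443]
slide_post 0.73 [0.5365 0.2997 0.0391]
slide_face 0.69 [0.5398 0.3    0.0389]
slide_ball 0.74 [0.5389 0.2972 0.0388]
notch 0.56 [0.5161 0.264  0.0205]
seat 0.87 [0.4174 0.2755 0.0076]
tube 0.7 170 [ 0.466  -0.3627  0.0102] [-0.88    0.475   0.0065] -0.08149500743359867 0.08907657246744148 0.019299777432335352
scene [[ 0.677  -0.378   0.6315 -0.4459]
 [-0.736  -0.3396  0.5857 -0.8187]
 [-0.0069 -0.8613 -0.5081  0.8102]
 [ 0.      0.      0.      1.    ]] 480.7823596630728
tube_mid 0.54 [ 0.4615 -0.3558  0.0102]
tube_mid 0.48 [0.5344 0.3086 0.0362]
cutoff_jig 0.89 [0.4075 0.2565 0.0117]
cutoff_jig 0.7 [0.527  0.31   0.0438]
feed_slide 0.55 [0.5325 0.3045 0.0391]
slide_post 0.55 [0.5297 0.3127 0.0423]
notch 0.59 [0.4824 0.2624 0.0237]
seat 0.63 [0.4057 0.2584 0.0085]
tube 0.66 341 [ 0.4563 -0.3582  0.0073] [-0.8785  0.4778 -0.0024] -0.09289046935604693 0.08394105383722093 0.0158632600543418
[0.1993 0.6449 0.2533] [0.4692 3.1064 0.    ] 1.0
```

View pics/top0.png

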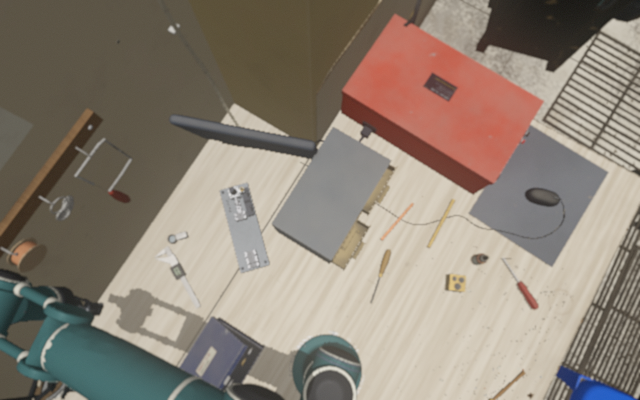

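View pics/scene0.png

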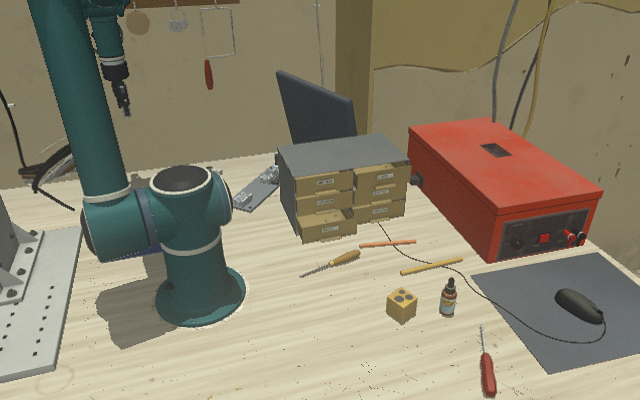

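Top view: the brass tube is at about (440,223), the copper bar at (397,222), and the drawer unit at (333,195). The jig runs from (236,185) to (254,270), with its slide at the upper (+x) end, so feed is about -x world. Next I'll zoom in on the jig.

Run:
```python
from h import *
np.set_printoptions(precision=4,suppress=True)
im=cv2.imread("pics/top0.png"); c=get_calibration("top")
a=cv2.resize(im[175:280,205:285],None,fx=5.5,fy=5.5,interpolation=cv2.INTER_CUBIC)
s=cv2.imread("pics/scene0.png"); b=cv2.resize(s[155:220,225:290],None,fx=5.5,fy=5.5,interpolation=cv2.INTER_CUBIC)
o=np.zeros((578,800,3),np.uint8); o[:a.shape[0],:a.shape[1]]=a[:578]; o[:b.shape[0],441:441+b.shape[1]]=b[:, :359]; cv2.imwrite("pics/z1.png",o)
im2,d=read_camera("top")
q=regions_of("top","cutoff_jig")[0]["region"]; 
u=cv2.minAreaRect(np.argwhere(q)[:,::-1].astype(np.float32)); print(u)
print(onplane(c,cv2.boxPoints(u),0.01))
P=cloud(c,d,np.ones(d.shape,bool))
for (x0,x1,y0,y1,n) in((.55,.9,.0,.6,"mon"),):
    pass
D=P.reshape(-1,3)
k=(D[:,2]>.1)&(D[:,0]>.2)&(D[:,1]>-.6)&(D[:,1]<.55)
# coarse height map
for x in np.arange(.2,.9,.05):
    print("%.2f"%x,[int(1000*np.max(np.r_[0,D[(abs(D[:,0]-x)<.025)&(abs(D[:,1]-y)<.025),2]])) for y in np.arange(.5,-.6,-.05)])
t=regions_of("top","tube_mid")[0]["region"]; u=cv2.minAreaRect(np.argwhere(t)[:,::-1].astype(np.float32)); print(u); print(onplane(c,cv2.boxPoints(u),0.006))
```

```text
((244.2029571533203, 227.19155883789062), (86.2110824584961, 31.891393661499023), 75.61860656738281)
[[0.5558 0.3659 0.01  ]
 [0.5851 0.2659 0.01  ]
 [0.3137 0.1834 0.01  ]
 [0.2863 0.2803 0.01  ]]
0.20 [671, 672, 12, 7, 8, 8, 7, 9, 7, 10, 8, 7, 10, 8, 9, 8, 8, 11, 8, 11, 8, 10]
0.25 [18, 23, 10, 7, 7, 8, 9, 6, 8, 8, 8, 10, 10, 14, 7, 6, 9, 54, 57, 8, 11, 9]
0.30 [19, 21, 7, 9, 15, 34, 35, 9, 8, 8, 181, 63, 9, 24, 21, 8, 10, 56, 57, 8, 10, 8]
0.35 [15, 8, 6, 7, 17, 36, 33, 9, 197, 199, 201, 196, 64, 24, 29, 8, 10, 7, 10, 103, 99, 20]
0.40 [25, 24, 6, 9, 18, 17, 16, 202, 202, 200, 199, 202, 63, 13, 11, 8, 17, 19, 8, 9, 7, 9]
0.45 [8, 10, 5, 13, 37, 35, 14, 201, 199, 201, 203, 201, 200, 63, 15, 13, 9, 16, 9, 10, 11, 11]
0.50 [564, 9, 7, 14, 38, 32, 8, 199, 200, 199, 201, 200, 201, 192, 10, 15, 8, 16, 17, 11, 11, 11]
0.55 [814, 9, 8, 47, 84, 28, 7, 7, 199, 201, 202, 202, 202, 199, 8, 14, 9, 7, 15, 191, 188, 13]
0.60 [865, 8, 7, 6, 10, 13, 311, 320, 320, 321, 202, 203, 200, 201, 188, 9, 11, 193, 193, 192, 192, 11]
0.65 [875, 840, 321, 321, 322, 323, 320, 324, 320, 316, 201, 200, 201, 198, 6, 7, 191, 192, 192, 193, 192, 191]
0.70 [0, 811, 319, 318, 307, 133, 91, 46, 1, 767, 201, 198, 53, 10, 189, 192, 193, 192, 192, 191, 194, 193]
0.75 [0, 743, 724, 0, 55, 5, 7, 710, 753, 758, 393, 7, 191, 191, 192, 193, 192, 193, 194, 193, 192, 191]
0.80 [0, 0, 672, 637, 86, 625, 668, 683, 0, 685, 681, 192, 192, 194, 194, 194, 193, 192, 193, 193, 191, 193]
0.85 [0, 0, 478, 592, 582, 607, 0, 0, 0, 0, 615, 561, 192, 194, 192, 195, 194, 195, 194, 191, 191, 191]
((441.0052185058594, 223.0161895751953), (4.063157081604004, 50.99382781982422), 27.181110382080078)
[[ 0.3915 -0.3195  0.006 ]
 [ 0.5424 -0.3985  0.006 ]
 [ 0.5365 -0.4101  0.006 ]
 [ 0.3858 -0.331   0.006 ]]
```

View pics/z1.png

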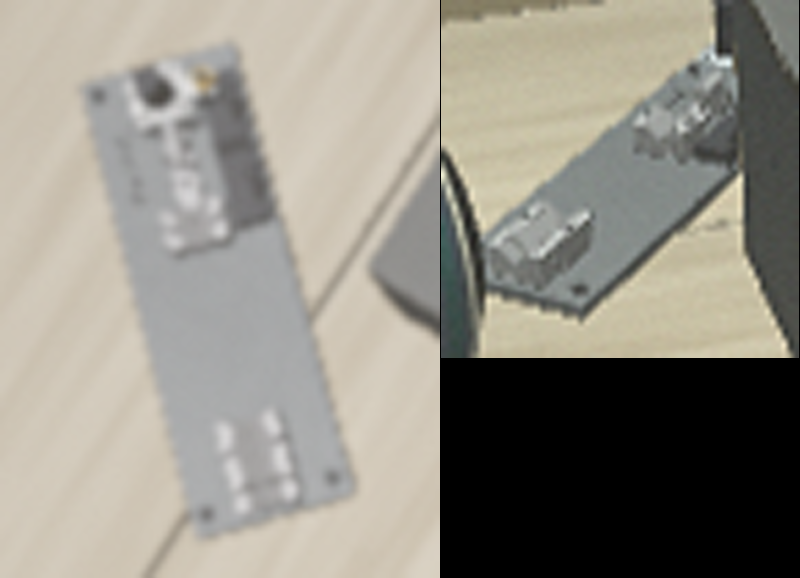

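The jig feeds along world direction of about 197° and the slide sits at the far end. I'll swing over the drawers to the tube, keeping well inside the monitor.

Call:
step_arm([
  [[0.045,0.05,-0.034,0.02,0,0,-1],[0.045,0.096,-0.071,0.03,0,0,-3],[0.045,0.133,-0.122,0.03,0,0,-4],[0.045,0.169,-0.171,0.03,0,0,-6],[0.045,0.193,-0.232,0.03,0,0,-7],[0.045,0.212,-0.294,0.03,0,0,-9],[0.045,0.232,-0.354,0.03,0,0,-11],[0.045,0.247,-0.418,0.03,0,0,-11]],
])

```text
time: 2.15
tool_pos: [0.4447, 0.2341, 0.2836]
tcp_rot: [0.765, 3.046, 0.001]
wrist_force: [0.8, -0.8, 0.7]
width: 0.525
```

Run:
```python
from h import *
np.set_printoptions(precision=4,suppress=True)
c=get_calibration("top"); im=cv2.imread("pics/top0.png").astype(float)
# plate by colour: fit a quad to the plate's edges at z=.01 by maximising inside/outside contrast
from scipy.optimize import minimize
g=cv2.cvtColor(im.astype(np.uint8),cv2.COLOR_BGR2LAB).astype(np.float32)
big=g[...,2]  # b channel: wood yellow vs grey
def pts(p,off):
    x0,y0,a=p; L,Wd=.141+off,.048+off; t=np.linspace(-.9,.9,60)
    q=np.r_[np.c_[t*.141,0*t+Wd],np.c_[t*.141,0*t-Wd],np.c_[0*t+L,t*.048],np.c_[0*t-L,t*.048]]
    R=np.array([[np.cos(a),-np.sin(a)],[np.sin(a),np.cos(a)]]); q=q@R.T+[x0,y0]
    return np.c_[q,np.full(len(q),.01)]
def samp(P):
    uv=pix(c,P).astype(np.float32); return cv2.remap(big,uv[:,0:1],uv[:,1:2],cv2.INTER_LINEAR).ravel()
f=lambda p:-sum(np.mean(samp(pts(p,o)))-np.mean(samp(pts(p,-o))) for o in(.003,.006,.009))
best=min((minimize(f,[x,y,np.radians(197.2)],method="Nelder-Mead",options=dict(initial_simplex=[[x,y,3.44],[x+.004,y,3.44],[x,y+.004,3.44],[x,y,3.47]])) for x in(.431,.437) for y in(.27,.277)),key=lambda r:r.fun)
x,y,a=best.x; print(best.x,np.degrees(a),best.fun)
np.save("jig.npy",best.x)
X=np.array([np.cos(a),np.sin(a),0]);Y=np.array([-X[1],X[0],0])
for n,uv,z in(("post",(205+155/5.5,175+85/5.5),.078),("ball",(205+206/5.5,175+75/5.5),.045),("ve",(205+195/5.5,175+250/5.5),.03),("fve",(205+250/5.5,175+410/5.5),.03)):
    q=onplane(c,[uv],z)[0]-[x,y,0]; print(n,q@X,q@Y)
print(read_state()["tool_pos"],read_state()["time"])
```

```text
[0.4351 0.2751 3.4504] 197.69533128193663 -24.89427947998047
post -0.10728962665337126 0.00530953607802622
ball -0.11352027299467023 0.03126838891452515
ve -0.018294452713210126 -0.0025870534024952196
fve 0.08064645608107984 0.00449326146337781
[0.4447 0.2341 0.2836] 2.15
```

Call:
step_arm([
  [[0.045,0.0,-0.06,0,0,0,0],[0.045,0.0,-0.12,0,0,0,0],[0.045,0.0,-0.18,0,0,0,0],[0.045,0.0,-0.24,0,0,0,0],[0.045,0.002,-0.3,0,0,0,0],[0.045,0.004,-0.36,0,0,0,0],[0.045,0.004,-0.42,0,0,0,0],[0.045,0.004,-0.48,0,0,0,0]],
])

```text
time: 3.15
tool_pos: [0.4485, -0.248, 0.284]
tcp_rot: [0.765, 3.045, 0.001]
wrist_force: [-0.9, -0.3, -0.2]
width: 0.522
```

Call:
step_arm([
  [[0.045,0.0,-0.06,0,0,0,0],[0.045,0.0,-0.1,-0.04,0,0,0],[0.045,0.0,-0.103,-0.09,0,0,0],[0.045,0.0,-0.103,-0.14,0,0,0],[0.045,0.0,-0.103,-0.18,0,0,0],[0.045,0.0,-0.103,-0.2,0,0,0],[0.045,0.0,-0.103,-0.2,0,0,0],[0.045,0.0,-0.103,-0.2,0,0,0]],
])

```text
time: 4.15
tool_pos: [0.4492, -0.3516, 0.0852]
tcp_rot: [0.764, 3.043, -0.001]
wrist_force: [-0.2, -0.2, 1.1]
width: 0.527
```

Run:
```python
from h import *
np.set_printoptions(precision=4,suppress=True)
s=read_state(); print(s["tool_pos"],s["tcp_rot"],s["time"],s["wrist_force"])
o=[]
for n,p in(("top",(440,223)),("scene",(432,265))):
    im,d=read_camera(n); c=get_calibration(n)
    u,v=pix(c,[[.45,-.36,.03]])[0].astype(int); r=im[max(0,v-55):v+55,max(0,u-70):u+70]; o.append(cv2.resize(r,(560,440) if 0 else (400,314),interpolation=cv2.INTER_CUBIC))
cv2.imwrite("pics/g1.png",np.hstack(o))
```

```text
[ 0.4492 -0.3516  0.0852] [ 0.7644  3.0431 -0.0005] 4.15 [-0.1859 -0.1689  1.0717]
```

View pics/g1.png

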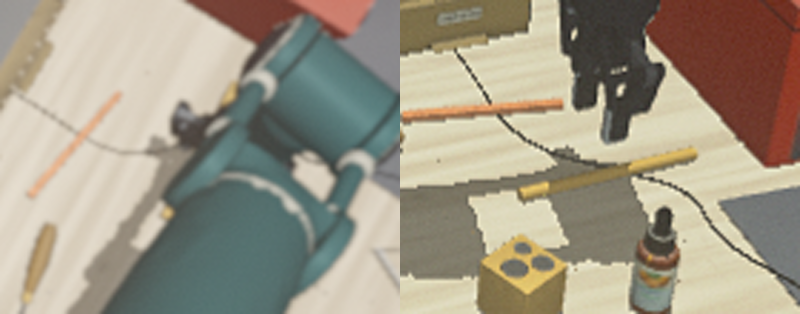

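The scene camera shows the open fingers above the tube at about (620,175), so I'll descend and close.

Call:
step_arm([
  [[0.045,0,-0.003,-0.03,0,0,0],[0.045,0,-0.003,-0.05,0,0,0],[0.045,0,-0.003,-0.06,0,0,0],[0.045,0,-0.003,-0.06,0,0,0],[0.0,0,-0.003,-0.06,0,0,0],[0.0,0,-0.003,-0.06,0,0,0],[0.0,0,-0.003,-0.06,0,0,0],[0.0,0,-0.003,-0.06,0,0,0]],
], newtons=40)

```text
time: 5.25
tool_pos: [0.4502, -0.3554, 0.0269]
tcp_rot: [0.764, 3.04, -0.003]
wrist_force: [-0.6, 1.6, 4.9]
width: 0.118
```

Call:
step_arm([
  [[0.0,0,0,0,0,0,0],[0.0,0,0,0,0,0,0],[0,0,0,0.02,0,0,0],[0,0,0,0.04,0,0,0],[0,0,0,0.08,0,0,0],[0,0,0,0.08,0,0,0],[0,0,0,0.08,0,0,0],[0,0,0,0.08,0,0,0]],
])

```text
time: 6.25
tool_pos: [0.4493, -0.3546, 0.1057]
tcp_rot: [0.764, 3.042, -0.001]
wrist_force: [-0.2, 0.9, -0.7]
width: 0.118
```

```bash
cat > tube.py <<'E'
from h import *
np.set_printoptions(precision=4,suppress=True)
def tube(n):
    im,d=read_camera(n); c=get_calibration(n); s=read_state(); p0=s["tool_pos"]
    for r in regions_of(n,"tube_mid")[:2]:
        m=r["region"]; p=cloud(c,d,m); k=np.linalg.norm(p-p0,axis=1)<.14
        if k.sum()<30: print(n,"far",r["score"],p.mean(0) if len(p) else None); continue
        p=p[k]; z=np.median(p[:,2]); mm=p.mean(0); e=np.linalg.svd(p-mm,full_matrices=0)[2][0]; t=(p-mm)@e
        print(n,r["score"],k.sum(),"mid",mm+e*(t.min()+t.max())/2,"len",np.ptp(t),"e",e,"ends",mm+e*t.min(),mm+e*t.max())
    return im,d,c
if __name__=="__main__":
    s=read_state(); print(s["tool_pos"],s["tcp_rot"],s["width"],s["time"],s["wrist_force"])
    o=[]
    for n in("scene","top"):
        im,d,c=tube(n); u,v=pix(c,[s["tool_pos"]])[0].astype(int); o.append(cv2.resize(im[max(0,v-50):v+60,max(0,u-70):u+70],(400,314),interpolation=cv2.INTER_CUBIC))
    cv2.imwrite("pics/t.png",np.hstack(o))
E
python3 tube.py; cp pics/t.png pics/g2.png
```

```text
[ 0.4493 -0.3546  0.1057] [ 0.7642  3.0425 -0.001 ] 0.11762052677232605 6.25 [-0.1599  0.9323 -0.7125]
scene 0.66 195 mid [ 0.4583 -0.3627  0.0875] len 0.17558614612015966 e [-0.8811  0.4729  0.0027] ends [ 0.5356 -0.4042  0.0873] [ 0.3809 -0.3212  0.0877]
top far 0.5 [0.539  0.3028 0.0449]
```

View pics/g2.png

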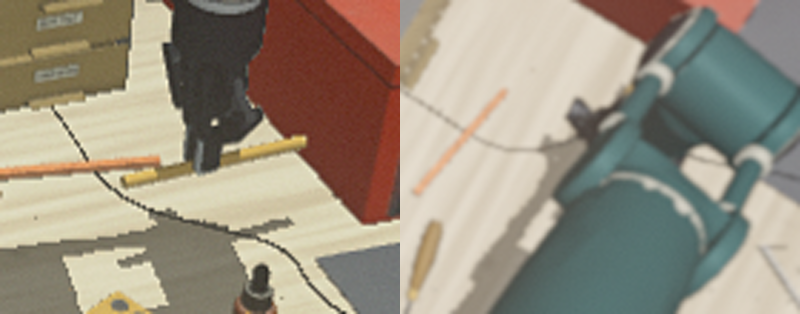

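Tube gripped near the fingertips and level. The jig is now unobstructed, so I'll measure the slide more precisely while lifting.

Call:
step_arm([
  [[0,0,0,0.05,0,0,0],[0,0,0,0.11,0,0,0],[0,0,0,0.16,0,0,0],[0,0,0.03,0.18,0,0,8],[0,0,0.09,0.18,0,0,18],[0,0,0.15,0.18,0,0,28],[0,0,0.21,0.18,0,0,38],[0,0,0.25,0.18,0,0,46]],
])

```text
time: 7.45
tool_pos: [0.4491, -0.1026, 0.2854]
tcp_rot: [-0.495, 3.098, 0.003]
wrist_force: [-0.2, 0.2, -1.0]
width: 0.117
```

Run:
```python
from h import *
np.set_printoptions(precision=4,suppress=True)
x,y,a=np.load("jig.npy"); X=np.array([np.cos(a),np.sin(a)]);Y=np.array([-X[1],X[0]])
J=lambda p:np.c_[(p[:,:2]-[x,y])@X,(p[:,:2]-[x,y])@Y,p[:,2]]
ims=[]
for n in("top","scene"):
    c=get_calibration(n); D=[]
    for i in range(3):
        im,d=read_camera(n); ims.append(im); D.append(d)
    d=np.median(D,0)
    p=J(cloud(c,d,np.ones(d.shape,bool))); k=(abs(p[:,0]+.09)<.06)&(abs(p[:,1])<.06)
    for z0,z1 in((.06,.09),(.034,.05),(.022,.034)):
        q=p[k&(p[:,2]>z0)&(p[:,2]<z1)]; print(n,z0,len(q),q.mean(0) if len(q) else"",q.min(0) if len(q) else "",q.max(0) if len(q) else "")
    for t in("slide_post","slide_face","slide_ball","notch","feed_slide"):
        for r in spot_in(n,t)[:1]: print(t,round(r["score"],2),J(w(c,r["xyz"])[None])[0])
# rectified top view of jig at z=.03, 3px/mm
c=get_calibration("top"); im=np.mean(ims[:3],0).astype(np.uint8)
def rect(z,s=3):
    gx,gy=np.meshgrid(np.arange(-150,105,1/s)/1000,np.arange(-45,45,1/s)/1000)
    W=np.c_[(x+gx*X[0]+gy*Y[0]).ravel(),(y+gx*X[1]+gy*Y[1]).ravel(),np.full(gx.size,z)]
    uv=pix(c,W).astype(np.float32).reshape(*gx.shape,2); return cv2.remap(im,uv[...,0],uv[...,1],cv2.INTER_CUBIC)
cv2.imwrite("pics/r1.png",np.vstack([rect(.0285),rect(.02)]))
```

```text
top 0.06 34 [-0.1126  0.0006  0.0748] [-0.1217 -0.0086  0.0609] [-0.1051  0.009   0.081 ]
top 0.034 105 [-0.1094  0.0078  0.0404] [-0.1298 -0.0168  0.0341] [-0.0731  0.034   0.0499]
top 0.022 108 [-0.0607  0.0093  0.0275] [-0.1277 -0.0185  0.0221] [-0.0307  0.0447  0.0337]
slide_post 0.58 [-0.1019  0.0059  0.0394]
slide_face 0.63 [-0.1079  0.0071  0.0384]
slide_ball 0.71 [-0.1085  0.0099  0.0384]
notch 0.68 [-0.0725  0.034   0.0197]
feed_slide 0.47 [-0.1065  0.0035  0.0407]
scene 0.06 20 [-0.1083 -0.0026  0.0708] [-0.1176 -0.0084  0.0604] [-0.1037  0.0031  0.0797]
scene 0.034 28 [-0.1017 -0.0064  0.0404] [-0.1122 -0.0175  0.0346] [-0.0861  0.0029  0.0483]
scene 0.022 61 [-0.0652 -0.0028  0.0284] [-0.1021 -0.021   0.0221] [-0.0315  0.0149  0.0334]
slide_post 0.57 [-0.1029 -0.0033  0.0394]
slide_face 0.61 [-0.0984 -0.0042  0.0444]
slide_ball 0.47 [-0.1019 -0.0026  0.0459]
notch 0.61 [-0.0396  0.0289  0.0244]
feed_slide 0.67 [-0.1033 -0.0009  0.0382]
```

View pics/r1.png

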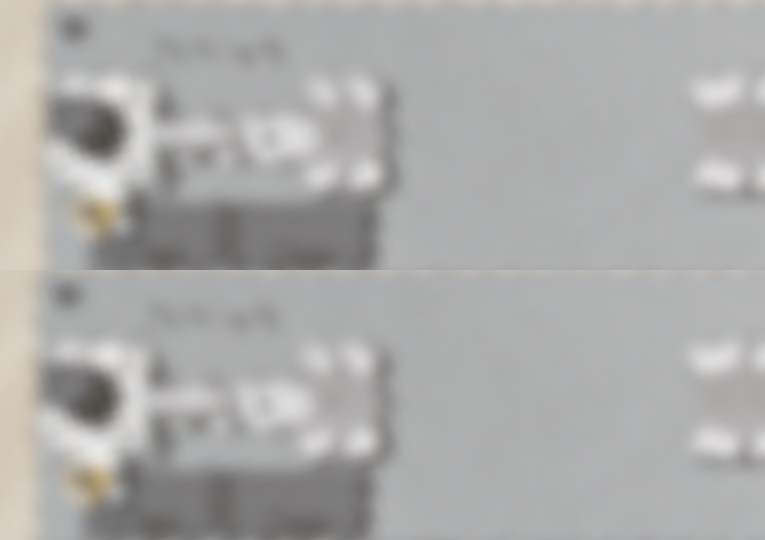

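Rectified view: rear V-block spans px 310–380 (jig -47 to -23 mm), so the jig pose matches. The length bar spans px 90–375, with a darker notch band at px ~225 (≈ -75 mm). The carriage centre is at ≈ -112 mm. The bright cylinder at px 240–315 needs a height profile before I trust the nose position.

Run:
```python
from h import *
np.set_printoptions(precision=1,suppress=True,linewidth=180)
x,y,a=np.load("jig.npy"); X=np.array([np.cos(a),np.sin(a)]);Y=np.array([-X[1],X[0]])
J=lambda p:np.c_[(p[:,:2]-[x,y])@X,(p[:,:2]-[x,y])@Y,p[:,2]]
for n in("top","scene"):
    c=get_calibration(n); d=np.median([read_camera(n)[1] for i in range(5)],0)
    p=J(cloud(c,d,np.ones(d.shape,bool)))*1000
    for x0 in range(-130,0,6):
        r=[]
        for y0,y1 in((-16,-9),(-4,4),(9,16),(22,34)):
            q=p[(p[:,0]>=x0)&(p[:,0]<x0+6)&(p[:,1]>y0)&(p[:,1]<y1),2]; r.append((len(q),round(float(np.median(q)),1) if len(q) else None))
        print(n,x0+3,r)
```

```text
top -127 [(1, 39.0), (0, None), (3, 39.6), (1, 9.0)]
top -121 [(1, 39.1), (2, 77.0), (4, 39.1), (3, 44.6)]
top -115 [(2, 39.8), (6, 78.2), (4, 40.1), (7, 48.4)]
top -109 [(4, 40.5), (7, 76.6), (4, 39.5), (17, 37.2)]
top -103 [(3, 40.0), (9, 55.4), (5, 40.4), (7, 21.2)]
top -97 [(9, 19.9), (6, 33.5), (11, 16.3), (6, 20.1)]
top -91 [(4, 9.3), (5, 32.1), (2, 8.5), (7, 20.0)]
top -85 [(4, 8.4), (6, 31.7), (5, 9.5), (6, 19.6)]
top -79 [(4, 10.2), (4, 32.5), (4, 11.6), (7, 18.4)]
top -73 [(4, 9.5), (8, 29.9), (4, 10.0), (5, 19.2)]
top -67 [(4, 9.2), (6, 18.1), (3, 9.9), (7, 19.6)]
top -61 [(4, 8.1), (5, 15.5), (4, 8.9), (7, 18.2)]
top -55 [(4, 9.3), (3, 17.6), (5, 11.3), (7, 19.1)]
top -49 [(1, 29.7), (4, 19.1), (1, 27.4), (5, 20.0)]
top -43 [(4, 29.6), (4, 21.2), (3, 30.3), (8, 19.2)]
top -37 [(4, 30.3), (5, 21.3), (4, 31.2), (7, 19.7)]
top -31 [(4, 30.0), (3, 20.4), (5, 28.9), (9, 19.6)]
top -25 [(7, 27.6), (8, 21.0), (6, 22.2), (6, 8.8)]
top -19 [(4, 10.4), (3, 11.8), (4, 9.7), (7, 10.5)]
top -13 [(5, 11.4), (4, 9.5), (4, 9.6), (6, 9.6)]
top -7 [(4, 10.8), (5, 10.0), (5, 8.7), (7, 9.3)]
[... 557 characters left out ...]
 -73 [(1, 16.0), (6, 21.2), (1, 12.2), (1, 19.1)]
scene -67 [(0, None), (2, 13.7), (0, None), (1, 19.2)]
scene -61 [(0, None), (0, None), (0, None), (2, 20.4)]
scene -55 [(0, None), (0, None), (0, None), (4, 20.0)]
scene -49 [(2, 25.6), (0, None), (2, 26.0), (3, 19.0)]
scene -43 [(1, 29.8), (0, None), (4, 23.2), (2, 18.9)]
scene -37 [(3, 28.4), (0, None), (5, 30.4), (5, 19.5)]
scene -31 [(3, 28.3), (1, 23.1), (7, 18.8), (9, 15.2)]
scene -25 [(10, 23.8), (9, 16.3), (11, 21.7), (4, 10.8)]
scene -19 [(3, 10.6), (3, 10.3), (1, 8.5), (4, 9.8)]
scene -13 [(2, 10.0), (3, 9.4), (3, 11.4), (2, 9.5)]
scene -7 [(2, 10.2), (3, 9.6), (1, 11.1), (4, 9.9)]
scene -1 [(2, 8.4), (1, 9.7), (3, 10.4), (4, 9.2)]
```

The nose ends at about -70 mm, the slide middle is about -113 and the notch about -75. For a 10 mm gap the tube centre goes at jig +30, so the TCP goes at jig +42, which is world (0.395, 0.262).

Call:
step_arm([
  [[0,-0.008,0.06,0,0,0,-0.5],[0,-0.016,0.12,0,0,0,-0.5],[0,-0.025,0.18,0,0,0,-0.5],[0,-0.034,0.24,0,0,0,-0.5],[0,-0.043,0.3,0,0,0,-0.5],[0,-0.052,0.35,0,0,0,-0.5],[0,-0.054,0.365,0,0,0,-0.5],[0,-0.054,0.365,0,0,0,-0.5]],
])

```text
time: 9.75
tool_pos: [0.3955, 0.2605, 0.2856]
tcp_rot: [-0.475, 3.101, 0.001]
wrist_force: [-0.6, -0.2, -0.7]
width: 0.12
```

Call:
step_arm([
  [[0,0,0,-0.05,0,0,0],[0,0,0,-0.1,0,0,0],[0,0,0,-0.15,0,0,0],[0,0,0,-0.18,0,0,0],[0,0,0,-0.2,0,0,0],[0,0,0,-0.205,0,0,0],[0,0,0,-0.205,0,0,0],[0,0,0,-0.205,0,0,0]],
])

```text
time: 10.75
tool_pos: [0.3967, 0.2607, 0.082]
tcp_rot: [-0.474, 3.099, 0.002]
wrist_force: [0.5, -1.5, -0.7]
width: 0.116
```

```bash
cat > chk.py <<'E'
from h import *
import sys
np.set_printoptions(precision=4,suppress=True,linewidth=160)
x,y,a=np.load("jig.npy"); X=np.array([np.cos(a),np.sin(a)]);Y=np.array([-X[1],X[0]])
J=lambda p:np.c_[(p[:,:2]-[x,y])@X,(p[:,:2]-[x,y])@Y,p[:,2]]
s=read_state(); print(s["tool_pos"],J(np.array([s["tool_pos"]])),s["tcp_rot"],s["width"],s["time"],s["wrist_force"])
o=[]
for n in("scene","top"):
    im,d=read_camera(n); c=get_calibration(n)
    for r in regions_of(n,"tube_mid")[:2]:
        p=J(cloud(c,d,r["region"])); p=p[(abs(p[:,0])<.2)&(abs(p[:,1])<.04)]
        if len(p)<10: continue
        f=np.polyfit(p[:,0],p[:,1],1); g=np.polyfit(p[:,0],p[:,2],1)
        print(n,round(r["score"],2),len(p),"x",np.percentile(p[:,0],[0,2,98,100]),"y",f,"z",g,p[:,2].max())
    if n=="scene": C=[225,290,150,220]
    else: C=[205,285,175,280]
    o.append(cv2.resize(im[C[2]:C[3],C[0]:C[1]],(400,int(400*(C[3]-C[2])/(C[1]-C[0]))),interpolation=cv2.INTER_CUBIC))
h=max(q.shape[0] for q in o); cv2.imwrite(sys.argv[1],np.hstack([cv2.copyMakeBorder(q,0,h-q.shape[0],0,0,cv2.BORDER_CONSTANT) for q in o]))
E
python3 chk.py pics/c1.png
```

```text
[0.3967 0.2607 0.082 ] [[0.041  0.0021 0.082 ]] [-0.474   3.0987  0.0019] 0.11641087394264904 10.75 [ 0.4732 -1.5203 -0.7371]
scene 0.5 96 x [-0.0636 -0.0601  0.1134  0.1161] y [-0.009   0.0047] z [-0.0001  0.064 ] 0.07092668420829495
```

View pics/c1.png

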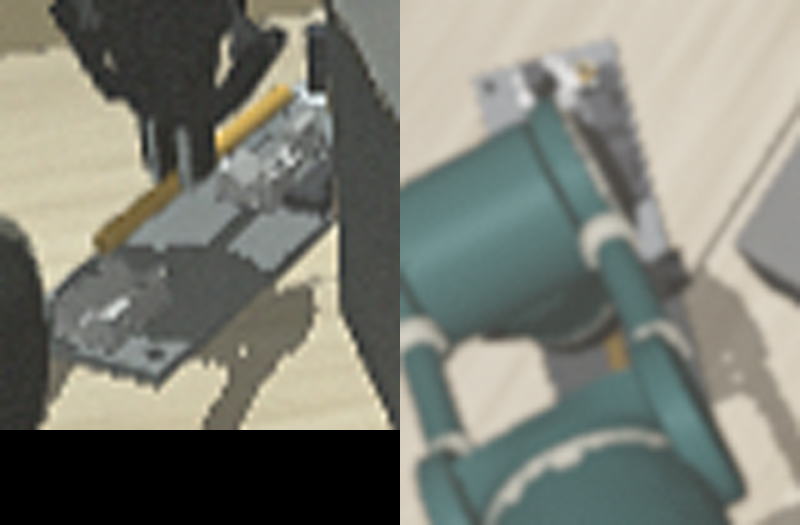

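The tube is held parallel over the V-blocks, spanning jig x -64 to +116. I'll nudge it +3 mm in x and -2 mm in y, then lower.

Call:
step_arm([
  [[0,-0.0035,0.001,-0.01,0,0,0],[0,-0.0035,0.001,-0.02,0,0,0],[0,-0.0035,0.001,-0.026,0,0,0],[0,-0.0035,0.001,-0.029,0,0,0],[0,-0.0035,0.001,-0.03,0,0,0],[0,-0.0035,0.001,-0.03,0,0,0],[0,-0.0035,0.001,-0.03,0,0,0],[0,-0.0035,0.001,-0.03,0,0,0]],
])

```text
time: 11.95
tool_pos: [0.3928, 0.262, 0.0517]
tcp_rot: [-0.475, 3.099, 0.002]
wrist_force: [0.0, 0.8, -0.6]
width: 0.114
```

```bash
python3 chk.py pics/c2.png
```

```text
[0.3928 0.262  0.0517] [[ 0.0442 -0.0004  0.0517]] [-0.4752  3.0986  0.0019] 0.11441631634670887 11.95 [ 0.0372  0.7808 -0.6102]
scene 0.54 141 x [-0.0877 -0.0533  0.1196  0.1232] y [ 0.0234 -0.0017] z [0.0118 0.0308] 0.03975822886727287
```

Call:
step_arm([
  [[0,0,0,-0.001,0,0,0],[0,0,0,-0.002,0,0,0],[0,0,0,-0.0025,0,0,0],[0,0,0,-0.0025,0,0,0],[0,0,0,-0.0025,0,0,0],[0,0,0,-0.0025,0,0,0],[0,0,0,-0.0025,0,0,0],[0,0,0,-0.0025,0,0,0]],
])

```text
time: 13.15
tool_pos: [0.3931, 0.2631, 0.0505]
tcp_rot: [-0.474, 3.098, 0.005]
wrist_force: [-3.9, 2.1, 9.1]
width: 0.114
```

Contact at 9 N, so the tube is in the grooves. I'll ease off, open and retreat upward.

Call:
step_arm([
  [[0,0,0,0.0005,0,0,0],[0.02,0,0,0.0005,0,0,0],[0.03,0,0,0.0005,0,0,0],[0.035,0,0,0.001,0,0,0],[0.035,0,0,0.01,0,0,0],[0.035,0,0,0.03,0,0,0],[0.035,0,0,0.06,0,0,0],[0.035,0,0,0.1,0,0,0]],
])

```text
time: 14.15
tool_pos: [0.3924, 0.2626, 0.1511]
tcp_rot: [-0.474, 3.1, 0.004]
wrist_force: [0.3, 0.5, -0.6]
width: 0.409
```

```bash
python3 chk.py pics/c3.png
```

```text
[0.3924 0.2626 0.1511] [[ 0.0445 -0.0011  0.1511]] [-0.4744  3.0998  0.0035] 0.4085718533759026 14.15 [ 0.2522  0.4992 -0.5987]
```

View pics/c3.png

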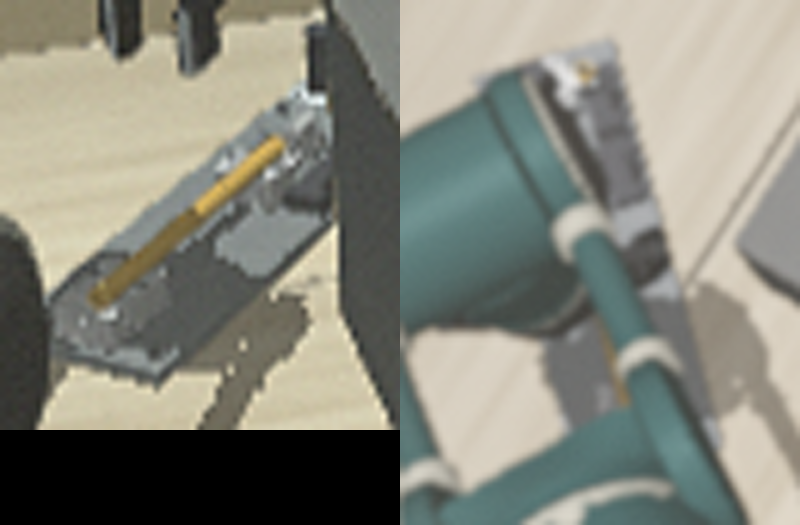

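The tube lies in both grooves, tail end at about (278,145) in the left view and front end at (98,298). Checking monitor clearance around the post before moving there.

Run:
```python
from h import *
np.set_printoptions(precision=3,suppress=True)
c=get_calibration("top"); im,d=read_camera("top"); p=cloud(c,d,np.ones(d.shape,bool))
x,y,a=np.load("jig.npy"); X=np.array([np.cos(a),np.sin(a)]);Y=np.array([-X[1],X[0]])
q=(p[:,:2]-[x,y]); q=np.c_[q@X,q@Y]-[-.113,0]
k=(p[:,2]>.08)&(p[:,2]<.34)&(q[:,0]<.0)&(abs(q[:,1])<.15)&(q[:,0]>-.25)
for y0 in np.arange(-.15,.15,.03):
    m=k&(q[:,1]>=y0)&(q[:,1]<y0+.03); print(round(y0,2),m.sum(),q[m,0].max() if m.any() else None)
```

```text
-0.15 592 -0.12748921518378087
-0.12 582 -0.15558975166592187
-0.09 422 -0.14731364450201534
-0.06 628 -0.13178768020523107
-0.03 415 -0.11540877089437142
0.0 206 -0.003185689462152058
0.03 225 -0.08478130247398456
0.06 212 -0.06832051911944458
0.09 213 -0.05466642601891632
0.12 259 -0.0378403325834802
```

Call:
step_arm([
  [[0.05,0.02,0.006,0.01,0,0,-10],[0.05,0.04,0.013,0.01,0,0,-20],[0.05,0.06,0.019,0.01,0,0,-30],[0.05,0.08,0.025,0.01,0,0,-40],[0.05,0.1,0.031,0.01,0,0,-50],[0.05,0.12,0.038,0.01,0,0,-60],[0.05,0.14,0.044,0.01,0,0,-70],[0.05,0.15,0.047,0.01,0,0,-80]],
])

```text
time: 15.4
tool_pos: [0.5428, 0.3095, 0.1582]
tcp_rot: [1.637, 2.674, -0.009]
wrist_force: [0.6, -0.2, 0.2]
width: 0.585
```

Call:
step_arm([
  [[0.05,0,0,0,0,0,-10],[0.05,0,0,-0.01,0,0,-10],[0.05,0,0,-0.03,0,0,-10],[0.05,0,0,-0.05,0,0,-10],[0.05,0,0,-0.05,0,0,-10],[0.05,0,0,-0.05,0,0,-10],[0.05,0,0,-0.05,0,0,-10],[0.05,0,0,-0.05,0,0,-10]],
])

```text
time: 16.4
tool_pos: [0.5434, 0.3099, 0.1092]
tcp_rot: [1.863, 2.521, -0.007]
wrist_force: [-0.4, -0.1, -0.2]
width: 0.585
```

```bash
python3 chk.py pics/c4.png
```

```text
[0.5434 0.3099 0.1092] [[-0.1138 -0.0002  0.1092]] [ 1.8634  2.5214 -0.0071] 0.5853709483751062 16.4 [-0.3707 -0.067  -0.2019]
scene 0.65 185 x [-0.0965 -0.0599  0.1172  0.1205] y [ 0.0379 -0.0057] z [0.0228 0.0277] 0.03702421127086897
scene 0.49 67 x [-0.1119 -0.1115 -0.0746 -0.0712] y [0.1501 0.0111] z [-0.8893 -0.0461] 0.07621411311325055
```

View pics/c4.png

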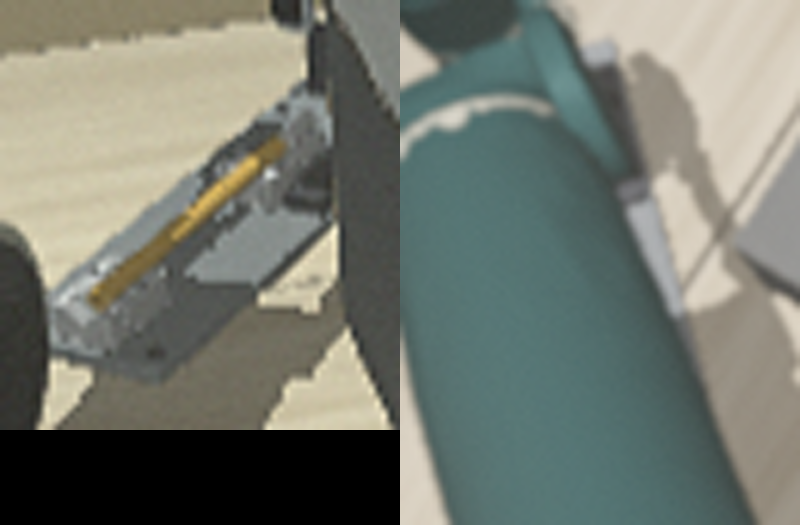

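Call:
step_arm([
  [[0.05,-0.0015,-0.0005,-0.01,0,0,0.6],[0.05,-0.0015,-0.0005,-0.025,0,0,0.6],[0.05,-0.0015,-0.0005,-0.037,0,0,0.6],[0.05,-0.0015,-0.0005,-0.039,0,0,0.6],[0.05,-0.0015,-0.0005,-0.039,0,0,0.6],[0.03,-0.0015,-0.0005,-0.039,0,0,0.6],[0.01,-0.0015,-0.0005,-0.039,0,0,0.6],[0.0,-0.0015,-0.0005,-0.039,0,0,0.6]],
], newtons=40)

```text
time: 17.6
tool_pos: [0.543, 0.3098, 0.0707]
tcp_rot: [1.85, 2.53, -0.004]
wrist_force: [3.3, 0.5, 1.3]
width: 0.192
```

Call:
step_arm([
  [[0,0,0,0,0,0,0],[0,0,0,0,0,0,0],[0,0,0,0,0,0,0],[0,0,0,0,0,0,0],[0,0,0,0,0,0,0],[0,0,0,0,0,0,0],[0,0,0,0,0,0,0],[0,0,0,0,0,0,0]],
])

```text
time: 18.6
tool_pos: [0.543, 0.3098, 0.0708]
tcp_rot: [1.85, 2.53, -0.004]
wrist_force: [2.9, 0.2, -0.5]
width: 0.202
```

```bash
python3 chk.py pics/c5.png
```

```text
[0.543  0.3098 0.0708] [[-0.1134 -0.0002  0.0708]] [ 1.8495  2.53   -0.0037] 0.2016030084070398 18.6 [ 2.8816  0.1943 -0.4849]
scene 0.41 168 x [-0.0499 -0.0456  0.1135  0.1197] y [ 0.0676 -0.0071] z [0.0607 0.0257] 0.03796301941986757
```

The post is gripped with the slide at about -113 mm. Pushing gently, 24 mm first.

Call:
step_arm([
  [[0,-0.0029,-0.0009,0,0,0,0],[0,-0.0057,-0.0018,0,0,0,0],[0,-0.0086,-0.0027,0,0,0,0],[0,-0.0114,-0.0036,0,0,0,0],[0,-0.0143,-0.0046,0,0,0,0],[0,-0.0172,-0.0055,0,0,0,0],[0,-0.02,-0.0064,0,0,0,0],[0,-0.0229,-0.0073,0,0,0,0]],
])

```text
time: 19.8
tool_pos: [0.5208, 0.3027, 0.0708]
tcp_rot: [1.849, 2.529, -0.001]
wrist_force: [5.9, 1.4, -3.8]
width: 0.199
```

Run:
```python
from h import *
np.set_printoptions(precision=4,suppress=True,linewidth=160)
x,y,a=np.load("jig.npy"); X=np.array([np.cos(a),np.sin(a)]);Y=np.array([-X[1],X[0]])
s=read_state(); q=s["tool_pos"][:2]-np.array([x,y]); print("jig",q@X,q@Y,"F",np.array(s["wrist_force"][:2])@X)
im,d=read_camera("scene"); c=get_calibration("scene")
cv2.imwrite("pics/c6.png",cv2.resize(im[150:220,225:290],None,fx=8,fy=8,interpolation=cv2.INTER_CUBIC))
```

```text
jig -0.09010364249328484 -0.00026702244698512817 F -6.013911463714991
```

View pics/c6.png

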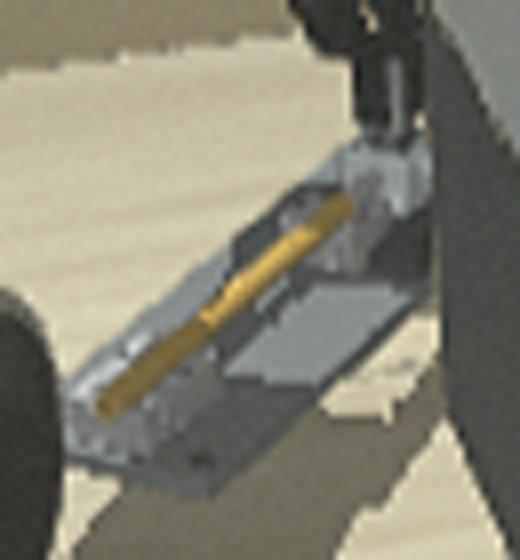

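The tail is now near the nose and the slide is at -90 mm. I'll approach in small steps and watch the force along the feed.

Call:
step_arm([
  [[0,-0.001,-0.0003,0,0,0,0],[0,-0.002,-0.0006,0,0,0,0],[0,-0.003,-0.001,0,0,0,0],[0,-0.004,-0.0013,0,0,0,0],[0,-0.005,-0.0016,0,0,0,0],[0,-0.006,-0.0019,0,0,0,0],[0,-0.0067,-0.0021,0,0,0,0],[0,-0.0067,-0.0021,0,0,0,0]],
])

```text
time: 20.85
tool_pos: [0.5133, 0.3004, 0.0708]
tcp_rot: [1.849, 2.53, -0.003]
wrist_force: [3.9, 0.4, -2.3]
width: 0.195
```

Call:
step_arm([
  [[0,-0.0004,-0.0001,0,0,0,0],[0,-0.0008,-0.0002,0,0,0,0],[0,-0.0012,-0.0003,0,0,0,0],[0,-0.0016,-0.0005,0,0,0,0],[0,-0.0019,-0.0006,0,0,0,0],[0,-0.0019,-0.0006,0,0,0,0],[0,-0.0019,-0.0006,0,0,0,0],[0,-0.0019,-0.0006,0,0,0,0]],
])

```text
time: 21.85
tool_pos: [0.511, 0.2997, 0.0707]
tcp_rot: [1.85, 2.53, -0.004]
wrist_force: [0.5, -0.2, 1.9]
width: 0.197
```

```bash
cat > f.py <<'E'
from h import *
x,y,a=np.load("jig.npy"); X=np.array([np.cos(a),np.sin(a)]);Y=np.array([-X[1],X[0]])
s=read_state(); q=s["tool_pos"][:2]-np.array([x,y]); print(s["time"],"jig mm",1e3*q@X,1e3*q@Y,"F",np.array(s["wrist_force"][:2])@X,"Fz",s["wrist_force"][2])
E
python3 f.py
```

```text
21.85 jig mm -79.82990357253148 -0.30508648743168215 F -0.4335762857095502 Fz 1.9225152454367627
```

Call:
step_arm([
  [[0,-0.0003,-0.0001,0,0,0,0],[0,-0.0006,-0.0002,0,0,0,0],[0,-0.001,-0.0003,0,0,0,0],[0,-0.001,-0.0003,0,0,0,0],[0,-0.001,-0.0003,0,0,0,0],[0,-0.001,-0.0003,0,0,0,0],[0,-0.001,-0.0003,0,0,0,0],[0,-0.001,-0.0003,0,0,0,0]],
])

```text
time: 22.85
tool_pos: [0.5097, 0.2992, 0.0707]
tcp_rot: [1.85, 2.53, -0.005]
wrist_force: [-0.7, -1.4, 2.3]
width: 0.193
```

```bash
python3 f.py
```

```text
22.85 jig mm -78.44212009227262 -0.28013790016423495 F 1.110643721296284 Fz 2.3066476200675847
```

Call:
step_arm([
  [[0,-0.0003,-0.0001,0,0,0,0],[0,-0.0006,-0.0002,0,0,0,0],[0,-0.0008,-0.0002,0,0,0,0],[0,-0.0008,-0.0002,0,0,0,0],[0,-0.0008,-0.0002,0,0,0,0],[0,-0.0008,-0.0002,0,0,0,0],[0,-0.0008,-0.0002,0,0,0,0],[0,-0.0008,-0.0002,0,0,0,0]],
])

```text
time: 23.85
tool_pos: [0.5091, 0.299, 0.0707]
tcp_rot: [1.85, 2.53, -0.005]
wrist_force: [2.5, -0.9, -0.8]
width: 0.193
```

```bash
python3 f.py
```

```text
23.85 jig mm -77.80648405548747 -0.2801151761072124 F -2.156365715167891 Fz -0.7679783883898833
```

Call:
step_arm([
  [[0,-0.0003,-0.0001,0,0,0,0],[0,-0.0005,-0.0002,0,0,0,0],[0,-0.0005,-0.0002,0,0,0,0],[0,-0.0005,-0.0002,0,0,0,0],[0,-0.0005,-0.0002,0,0,0,0],[0,-0.0005,-0.0002,0,0,0,0],[0,-0.0005,-0.0002,0,0,0,0],[0,-0.0005,-0.0002,0,0,0,0]],
])

```text
time: 24.85
tool_pos: [0.5089, 0.299, 0.0708]
tcp_rot: [1.85, 2.53, -0.004]
wrist_force: [5.1, 0.5, -2.7]
width: 0.202
```

```bash
python3 f.py; python3 f.py; python3 chk.py pics/c7.png; python3 f.py
```

```text
24.85 jig mm -77.60091769875365 -0.29056452495573665 F -5.021626002671937 Fz -2.730363604073342
24.85 jig mm -77.60091769875365 -0.29056452495573665 F -5.021626002671937 Fz -2.730363604073342
[0.5089 0.299  0.0708] [[-0.0776 -0.0003  0.0708]] [ 1.8495  2.53   -0.0037] 0.20150734663774414 24.85 [ 5.0981  0.542  -2.7304]
scene 0.61 111 x [-0.0909 -0.0888 -0.0451 -0.0406] y [-0.3513 -0.0173] z [-0.0911  0.0274] 0.05199929953267601
scene 0.43 161 x [-0.0283 -0.0213  0.1456  0.1491] y [ 0.0177 -0.0026] z [0.0163 0.0292] 0.03825446802100341
25.05 jig mm -77.5871674795652 -0.2815394918092454 F -5.067751159615119 Fz -2.309981017344761
```

View pics/c7.png

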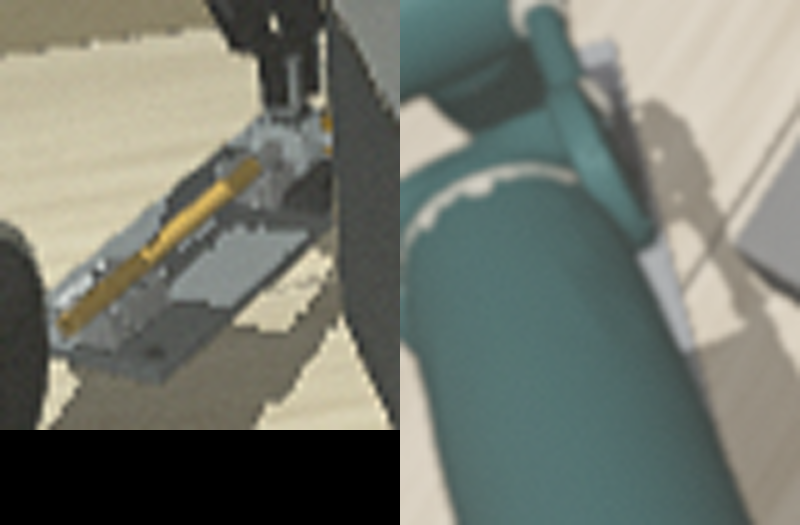

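The feed force went from pull-in (+1 N) to a steep rise (-5 N within 0.2 mm), so the ball is seated in the notch. The tube front at about +146 to +149 mm agrees with the tail resting on the nose, which predicts +145. Handing in.

```bash
python3 -c "
from workcell import *
print(finish_job())"
```

```text
the job is handed in; nothing more can be done
None
```

I handed the job in at about 25 s on the robot's clock, with the gripper still holding the slide's post at the notch. `finish_job()` reports no verdict, so what follows comes from my own checks.

**What I did:** I picked up the brass tube and carried it over the drawers. I lowered it into both V-blocks until I felt about 9 N of contact, about 10 mm in front of the nose, and let go. I then gripped the slide's post with 40 N and pushed in small steps, watching the force along the feed.

**Last checks:**
- **Ball in the notch:** the force fell from about 6 N resisting to 1 N pulling the slide in, then rose again to 5 N resisting within 0.2 mm. That is the pattern of the ball sitting in the V. The slide was at jig x of about -77.6 mm and steady.
- **Tube against the nose:** the tube's front end measured +146 to +149 mm, against +145.4 mm expected with the tail touching. In the last picture the tube lay in both blocks with the gripper clear of it.

**What disagreed:**
- My first reading of the notch from the top camera was about -75 mm, some 2.5 mm further on than where I felt it. I trusted the force.
- The trained network's tube outlines picked up parts of the jig. The tube's angle fitted from them was unreliable, so I judged the tube's seating from the pictures and the contact force instead.

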